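# Slide the lid off a stock box and restock the pumpkin carton

## Task

Slide the lid of the grey stock box along its tracks, pushing its finger rib, until it has come right out of the tracks and lies flat on the deck behind the box. Then lift the pumpkin topper out of the box and stand it upright on the floor of the empty near half of the carton that holds the other pumpkins. Leave the lid lying on the deck and do not disturb the jar, the marker or the card stack.

Things in the scene. Friction and masses are not known exactly. Their poses are not given: they have to be found in the camera images.
- box: Grey plastic stock box, fixed. Origin: on the table under the middle of its bay; x axis (roughly away from the robot) is the way the lid slides open, z up. Bay inside: x -59 to 59, y -45 to 45, floor z 6 mm; 6 mm end walls, 12 mm side walls. A groove in each side wall, floor z 55, is closed above by a lip (top z 66, as high as the near end wall). Tracks end at x 65 mm; the far wall is level with the groove floor.
- deck_mid (a point): Middle of the top of the box's flat deck, 150 mm along the box's x, z 55 mm: level with the groove floor, 114 mm wide, reaching from the end of the tracks (box x 65 mm) to box x 235 mm, with no lips and no end stop. Part of the box; the lid is to end lying on it.
- lid_mid (a point): Centre of the white lid plate, 124 x 101 x 5 mm, 0.1 kg, loose in the grooves (play 1.5 mm at the sides, 2.5 mm above); x along the slide. At the start at box x 5 to 25 mm, over the bay. Over this point a finger rib, 8 mm thick in x, 60 mm long in y, rises from 2.5 to 16.5 mm above it. About 1 N slides it; it stays where left. It is out of the tracks when this point is past box x 127 mm.
- topper_mid (a point): Centre (half-way up) of the loose pumpkin cake topper standing upright in the bay under the lid: orange plastic, round, ribbed, 46 mm tall with a short green stem, 37 mm across, straight-sided from 9 mm below to 9 mm above this point, flat foot 26 mm across, about 30 g; z axis up through the stem. Any yaw will do. This point is 47 mm or more from the bay's end walls, 25 from its sides.
- pumpkins_bay (a point): The goal: centre of the floor (4 mm above the table) of the empty near half of the fixed cardboard carton whose far half holds six more pumpkins. Free floor 89 (x) by 142 mm (y), frame parallel to the carton. Carton outside 190 x 150 mm, walls 4 mm thick, 55 mm high; a 49 mm high divider parts it from the pumpkins, which rise to 50 mm.
- daisies_bay (a point): The same point of the other carton, of the same size and make, whose far half holds orange daisy rings (flat flowers). Not the goal. The two cartons stand left and right of the box and may be swapped.
- jar_mid (a point): Bystander: centre of a small amber jar with white cap, 48 mm across, 60 mm tall, loose.
- marker_mid (a point): Bystander: centre of a black square-barrelled marker lying on the table, 130 mm long along its x, 14 mm thick, loose.
- cardstack_mid (a point): Bystander: centre of a banded stack of blank cards, 60 x 85 x 30 mm, loose.
Mind the look-alikes: they are no part of the job. What is shaped like the part that bears pumpkins_bay but pink is not meant. Leave any green look-alike of the part that bears lid_mid alone.

How it is judged:
On the way, in this order (a step that is already met when the one before it is completed fails the run):
1. the lid is out of its tracks and lies flat on the deck (x of lid_mid in the frame of box between 0.127 and 0.215 m and y of lid_mid in the frame of box between -0.05 and 0.05 m and z of lid_mid in the frame of box between 0.053 and 0.062 m and angle between lid_mid's own z axis and vertical below 0.06 rad), for 0.2 s.
2. the topper has been lifted out of the box, clear of its walls (z of topper_mid in the frame of box above 0.095 m), for 0.1 s.
At the end, for the whole second after the job is handed in: The lid lies flat (within 0.06 rad) on the deck, its centre 127 to 215 mm along the box's x and within 50 mm of its middle line; the topper stands upright (within 0.15 rad) on the floor of the near half of the pumpkin carton; jar, marker and card stack are within 30 mm of where they were (all of step 1 and x of topper_mid in the frame of pumpkins_bay between -0.04 and 0.04 m and y of topper_mid in the frame of pumpkins_bay between -0.066 and 0.066 m and z of topper_mid in the frame of pumpkins_bay between 0.018 and 0.028 m and angle between topper_mid's own z axis and vertical below 0.15 rad and distance of each of jar_mid, marker_mid, cardstack_mid from where it was at the start of the episode below 0.03 m); the robot touches nothing.
It fails at once if a bystander (jar, marker or card stack) is shifted by more than 30 mm (distance of any of jar_mid, marker_mid, cardstack_mid from where it was at the start of the episode above 0.03 m).
It also fails if it takes over 58 s, if anything falls off the work surface, if the arm or the gripper's body presses on something with over 40 N, if the wrist force passes 120 N, or if a joint passes its speed limit or range.

## Robot

A 6-joint arm with a two-finger parallel gripper is mounted at the origin on the work surface. World frame = base frame: x ahead of the robot, y to its left, z up, the work surface at z = 0. Lengths are in m, angles in rad, forces in N, time in s.
With the tool pointing down it reaches from about 0.3 to 0.825 m from the base axis. Payload 5.4 kg.
Tool frame: the origin (TCP) lies on the mounting face of the last link; the fingertips stand 190 mm ahead of it and the grasp point (between the pads) lies r.hold_point_z ahead of it (r.hold_point_z is the distance from the TCP to the grasp point, in m); z points along the fingers, y is the line along which they close (so a half turn about z gives the same grasp; the last joint's range is limited). The gripper opens to 92 mm and grips with 3 to 60 N. Pads are 20 mm wide; open, the fingers measure 128 mm over their backs; the gripper's body (75 mm by 189 mm) begins 69 mm behind the grasp point.
Start: joints at [1.1, 0.158, 1.597, -0, 1.386, -0.21], TCP at [0.148, 0.556, 0.405] pointing down, gripper open.
Joint ranges: [-2.91, 2.91], [-0.94, 2.29], [0.18, 2.7], [-1.29, 4.43], [0.17, 2.64], [-3, 3]. Speed limits (rad/s): [2.57, 2.57, 3.14, 3.14, 3.14, 3.14].

## Interface

Orientations are given as a 3x3 rotation matrix whose columns are the frame's x, y, z axes.
In Python, from cell import r, imaging, order gives the robot as it stands. The module is installed in compiled form; this text tells all that it offers.
- The arm moves only by the tool drive_tool, never from a script. Its argument "increments" is a list of rows, each an object of numbers: "tx", "ty", "tz": the shift along the tool's x, y, z scaled (see below); "yaw": the turn about the tool's z scaled (see below); "fingers": the finger opening in mm, from 0 to 91.9. A call has 1 to 12 rows; each row shifts and turns the commanded pose from where the row before left it, along the tool's axes as they then stand; what a row does not reach is not made up. The controller multiplies each number of a shift by 300 mm and each number of a turn by 180 degrees. A row lasts 1/12 s, in which the tool goes at most 41.7 mm and 7.16 degrees, less where a joint would pass 70% of its speed; a pose out of reach is approached as far as the arm can. A call with a number of a shift or a turn outside -1 to 1 is refused whole. A call with a gripper value outside its range is refused whole. The fingers move at their own pace and stop on an object; "newtons" is the grip in N (left out, the last holds). Time passes only in rows, so rows that do not move let the fingers close. It gives the time, the measured TCP pose, the force, the opening and the grip force at its end, in the units of the state.
- r.get_state(): the state, without advancing time (a new reading comes with each control period).
- imaging.grab_frame(name): name is "scene" or "side" or "wrist"; returns a dict with "color" (420x560x3 uint8, red, green, blue), "intrinsics" (3x3 intrinsics, pixels), "rvec" (rotation vector, rad) and "tvec" (3), from world to camera coordinates, as OpenCV has them. Camera axes: x right, y down, z forward; pixel columns grow to the right and rows downward; lengths in m; the calibration is good to about 2 mm. A picture is of the moment at which its call begins. There is no depth.
- order.close_job(): hands the job in; it is judged then, once.
The state is a dict: "t": time; "q": joint angles; "joint_velocities": joint speeds; "joint_efforts": joint torques, N m; "tcp_pos": TCP position; "tcp_rot": TCP orientation; "contact_force": force on the tool from outside, world axes, zero at the start; "moment": the same for the moment, N m; "finger_gap": opening from 0.0 (shut) to 1.0 (fully open); "finger_force": force on a finger pad.
Only numpy, scipy, OpenCV 4.12 (cv2) and the standard library are available. Lean on these libraries where they do the work, as an engineer would, in place of code of your own. Each camera call takes 0.05 s, during which the arm holds its last target. There are 200 camera calls.

## Working session

There is one attempt and no reset: what is moved stays moved. The work goes in short steps, Python scripts to look and compute and a tool call to move; the robot and the scene stay as the last step left them, time stands still between calls to the robot, and variables do not carry over. Pictures are saved under pics/ and viewed, at most 10 in all, crops included, and the job is handed in when it is done.

Besides the shell and the picture viewer there is one more tool, called after "Call:" as name([rows], argument=value, ...), one row to a line, values as JSON. drive_tool: Moves the arm, as the interface text tells. Shifts and turns lie within -1 to 1; 1 stands for 300 mm of shift or 180 degrees of turn. Its arguments: {"type":"object","properties":{"increments":{"type":"array","items":{"type":"object","properties":{"tx":{"type":"number","minimum":-1,"maximum":1},"ty":{"type":"number","minimum":-1,"maximum":1},"tz":{"type":"number","minimum":-1,"maximum":1},"yaw":{"type":"number","minimum":-1,"maximum":1},"fingers":{"type":"number"}}}},"newtons":{"type":"number"}},"required":["increments"]}

```bash
mkdir -p pics; cat > h.py <<'E'
import numpy as np, cv2
from cell import r, imaging, order
def snap(n,f):
    d=imaging.grab_frame(n); cv2.imwrite('pics/'+f,d['color'][:,:,::-1]); 
    np.savez('pics/'+f+'.npz',K=d['intrinsics'],rv=d['rvec'],tv=d['tvec']); return d
def ray(f,uv,z):
    d=np.load('pics/'+f+'.npz'); R=cv2.Rodrigues(d['rv'])[0]; K=d['K']; t=d['tv'].ravel()
    c=-R.T@t; v=R.T@np.linalg.inv(K)@np.array([uv[0],uv[1],1.]); return c+v*(z-c[2])/v[2]
def proj(f,P):
    d=np.load('pics/'+f+'.npz'); return cv2.projectPoints(np.array(P,float).reshape(-1,3),d['rv'],d['tv'],d['K'],None)[0].reshape(-1,2)
E
python3 - <<'E'
from h import *
for n in ('scene','side','wrist'): snap(n,n+'0.png')
a=[cv2.imread(f'pics/{n}0.png') for n in ('scene','side')]
s=r.get_state(); print(r.hold_point_z,s['t'],s['tcp_pos'],s['tcp_rot'],s['finger_gap'])
E
```

```text
0.1714 0.15 [0.14818086 0.55536497 0.40395732] [[-9.66177360e-01  2.57877613e-01 -6.67066286e-04]
 [ 2.57878283e-01  9.66176567e-01 -1.27747203e-03]
 [ 3.15072376e-04 -1.40628646e-03 -9.99998962e-01]] 0.9981295440463875
```

View pics/scene0.png

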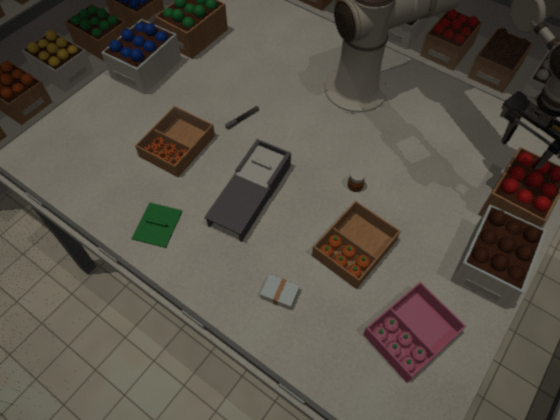

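View pics/side0.png

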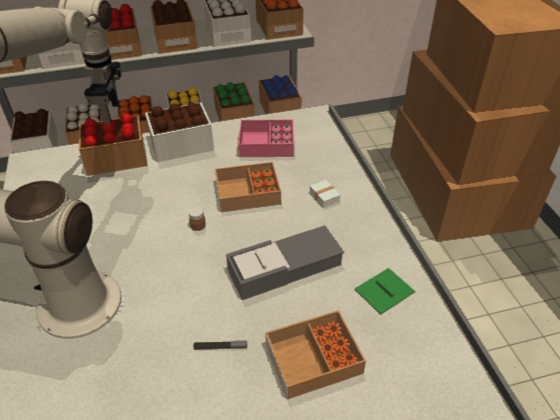

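The scene picture shows the grey box (white lid ~(262,162), deck ~(240,205)), the pumpkin carton at ~(357,243), daisies at ~(176,140), and pink and green decoys. In the side picture the box is at ~(285,262) and the pumpkin carton at ~(248,187). I'll zoom in to pick corners.

```bash
python3 - <<'E'
from h import *
a=cv2.imread('pics/scene0.png')[130:290,200:410]; cv2.imwrite('pics/c1.png',cv2.convertScaleAbs(cv2.resize(a,(787,600),interpolation=cv2.INTER_CUBIC),alpha=1.6))
a=cv2.imread('pics/side0.png')[150:300,190:390]; cv2.imwrite('pics/c2.png',cv2.resize(a,(800,600),interpolation=cv2.INTER_CUBIC))
E
```

```text
(no output)
```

View pics/c1.png

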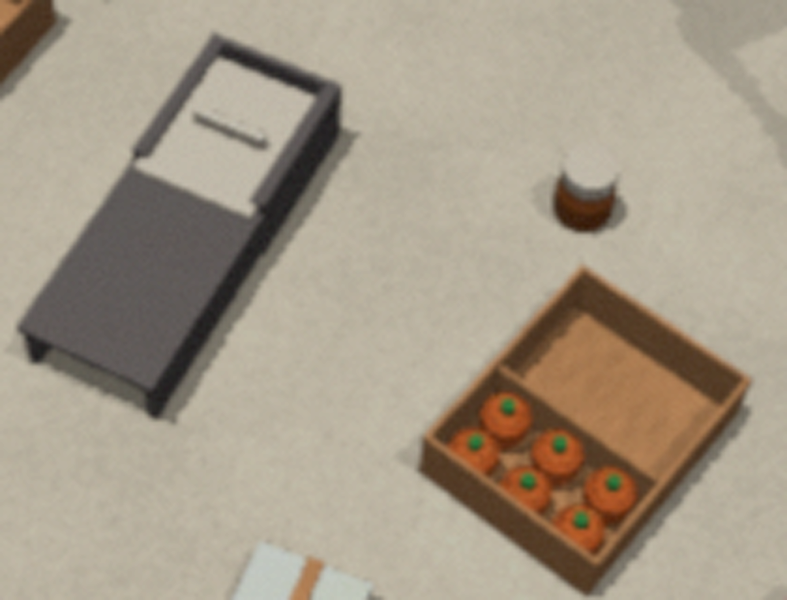

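View pics/c2.png

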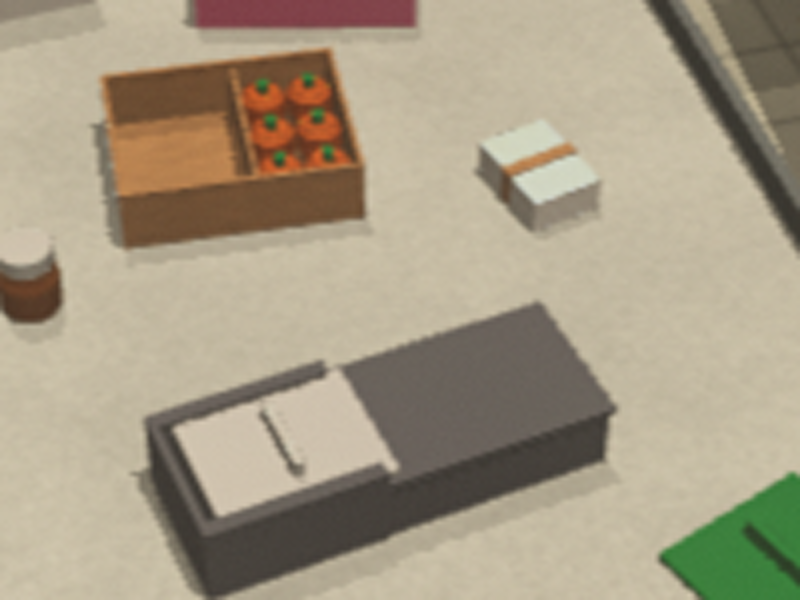

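The crops show clear box corners, rib and carton rim. I'll fit planar poses over both views.

```bash
cat > fit.py <<'E'
from h import *
from scipy.optimize import least_squares
S=lambda p:((p[0]+.5)/3.75-.5+200,(p[1]+.5)/3.75-.5+130)
D=lambda p:((p[0]+.5)/4-.5+190,(p[1]+.5)/4-.5+150)
def fit(sc,sd,x0):
    obs=np.array([S(p) for _,p in sc]+[D(p) for _,p in sd])
    def W(v,P):
        P=np.array(P); c,s=np.cos(v[2]),np.sin(v[2])
        return np.c_[v[0]+c*P[:,0]-s*P[:,1],v[1]+s*P[:,0]+c*P[:,1],P[:,2]]
    f=lambda v:(np.r_[proj('scene0.png',W(v,[m for m,_ in sc])),proj('side0.png',W(v,[m for m,_ in sd]))]-obs)
    o=least_squares(lambda v:f(v).ravel(),x0,x_scale=[.01,.01,.05]); return o.x,f(o.x)
m=.001
nL,nR,fL,fR=(-65*m,57*m,66*m),(-65*m,-57*m,66*m),(235*m,57*m,55*m),(235*m,-57*m,55*m)
np.set_printoptions(precision=4,suppress=True)
b,e=fit([(nL,(340,86)),(nR,(214,36)),(fR,(20,327)),(fL,(152,393))],[(nL,(148,418)),(nR,(206,531)),(fL,(540,303)),(fR,(614,408))],[.5,0,0]); print('box',b,e.round(1).tolist())
A,B,C,E=[(x*m,y*m,55*m) for x in(-48.5,141.5) for y in(75,-75)]
c,e=fit([(A,(749,381)),(B,(583,268)),(E,(428,438)),(C,(592,560))],[(A,(103,76)),(B,(120,193)),(C,(330,50)),(E,(363,165))],[.5,.3,0]); print('carton',c,e.round(1).tolist())
R=np.array([[np.cos(b[2]),-np.sin(b[2])],[np.sin(b[2]),np.cos(b[2])]])
for f,F,p in (('scene0.png',S,[(196,116),(266,142)]),('side0.png',D,[(263,408),(298,468)])):
    for q in p: print('rib',R.T@(ray(f,F(q),.074)[:2]-b[:2]))
print('lidfar',[R.T@(ray('scene0.png',S(q),.06)[:2]-b[:2]) for q in((135,160),(250,215))])
print('jar',ray('scene0.png',S((590,165)),.06))
E
python3 fit.py
```

```text
box [ 0.47   -0.0339  0.1565] [[0.5, -0.1], [-0.1, -0.6], [-1.3, 0.2], [0.1, -0.5], [-0.9, -0.9], [-0.4, 1.1], [0.2, -1.3], [1.0, -0.8]]
carton [ 0.475   0.3197 -0.0841] [[0.9, -0.4], [-0.0, -1.2], [-1.7, -0.7], [0.8, 1.4], [-0.5, -0.6], [-0.5, 0.5], [0.8, -0.8], [0.6, -0.1]]
rib [ 0.0188 -0.0263]
rib [0.0161 0.0329]
rib [0.0076 0.0228]
rib [ 0.0087 -0.0357]
lidfar [array([ 0.068, -0.053]), array([0.0727, 0.0489])]
jar [0.3434 0.2073 0.06  ]
```

View pics/wrist0.png

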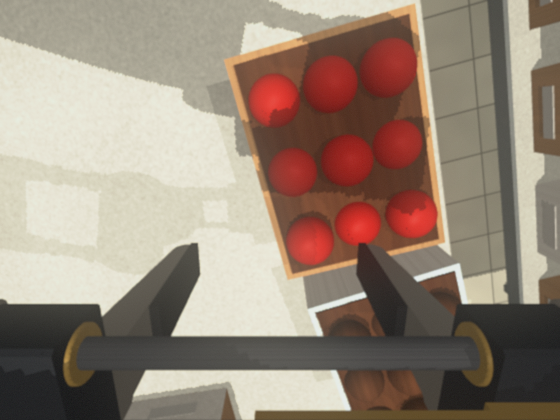

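The fit agrees to about 1 px: box at (0.470, −0.034), yaw 9.0°; carton near half at (0.475, 0.320), yaw −4.8°; rib at box x≈12 mm. The wrist view shows only red-fruit crates, so it gives no measurement. Next I'll turn the tool so its −x is the slide direction and move over the box.

Call:
drive_tool([
  {"yaw":-0.0333,"fingers":30},
  {"yaw":-0.0333},
  {"yaw":-0.0333},
  {"yaw":-0.0333},
  {"tx":-0.031,"ty":-0.096},
  {"tx":-0.031,"ty":-0.096},
  {"tx":-0.031,"ty":-0.096},
  {"tx":-0.031,"ty":-0.096},
  {"tx":-0.031,"ty":-0.096},
  {"tx":-0.031,"ty":-0.096},
  {"tx":-0.031,"ty":-0.096},
  {"tx":-0.031,"ty":-0.096},
])

```text
schema error: expected keys tx, ty, tz, yaw, fingers
```

Call:
drive_tool([
  {"tx":-0.031,"ty":-0.096},
  {"tx":-0.031,"ty":-0.096},
  {"tx":-0.031,"ty":-0.096},
  {"tx":-0.031,"ty":-0.096},
  {"tx":-0.031,"ty":-0.096},
  {"tx":-0.031,"ty":-0.096},
  {"tx":-0.031,"ty":-0.096},
  {"tx":-0.031,"ty":-0.096},
  {"tx":-0.031,"ty":-0.096},
  {"tx":-0.031,"ty":-0.096},
  {"tx":-0.031,"ty":-0.096},
  {"tx":-0.031,"ty":-0.096},
])

```text
schema error: expected keys tx, ty, tz, yaw, fingers
```

Call:
drive_tool([
  {"tx":-0.031,"ty":-0.096},
  {"tx":-0.031,"ty":-0.096},
  {},
  {},
  {},
])

```text
schema error: expected keys tx, ty, tz, yaw, fingers
```

```bash
cat >> h.py <<'E'
BX,BY,BW=0.470,-0.0339,0.1565
def inbox(p):
    c,s=np.cos(BW),np.sin(BW); d=np.array(p[:2])-[BX,BY]; return np.array([c*d[0]+s*d[1],-s*d[0]+c*d[1]])
E
python3 - <<'E'
from h import *
s=r.get_state(); print(s['t'],s['tcp_pos'],s['tcp_rot'][:,0],inbox(s['tcp_pos']),s['finger_gap'])
snap('wrist','w1.png')
E
```

```text
0.15 [0.14818086 0.55536497 0.40395732] [-9.66177360e-01  2.57878283e-01  3.15072376e-04] [-0.22604216  0.63222283] 0.9981295440463875
```

View pics/w1.png

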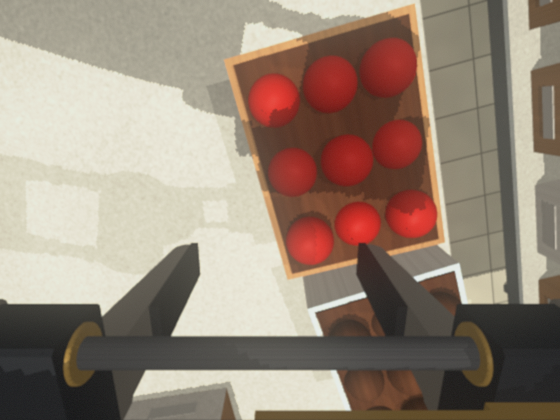

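All five keys are needed in each row, so nothing moved and the picture is unchanged. I'll resend the full rows.

Call:
drive_tool([
  {"tx":0,"ty":0,"tz":0,"yaw":-0.0333,"fingers":30},
  {"tx":0,"ty":0,"tz":0,"yaw":-0.0333,"fingers":30},
  {"tx":0,"ty":0,"tz":0,"yaw":-0.0333,"fingers":30},
  {"tx":0,"ty":0,"tz":0,"yaw":-0.0333,"fingers":30},
  {"tx":-0.031,"ty":-0.096,"tz":0,"yaw":0,"fingers":30},
  {"tx":-0.031,"ty":-0.096,"tz":0,"yaw":0,"fingers":30},
  {"tx":-0.031,"ty":-0.096,"tz":0,"yaw":0,"fingers":30},
  {"tx":-0.031,"ty":-0.096,"tz":0,"yaw":0,"fingers":30},
  {"tx":-0.031,"ty":-0.096,"tz":0,"yaw":0,"fingers":30},
  {"tx":-0.031,"ty":-0.096,"tz":0,"yaw":0,"fingers":30},
  {"tx":-0.031,"ty":-0.096,"tz":0,"yaw":0,"fingers":30},
  {"tx":-0.031,"ty":-0.096,"tz":0,"yaw":0,"fingers":30},
])

```text
t: 1.2
tcp_pos: [0.2581, 0.3383, 0.4046]
tcp_rot: [[-0.988, -0.157, 0.0], [-0.157, 0.988, -0.0], [0.0, -0.0, -1.0]]
contact_force: [0.3, -0.6, -0.7]
finger_gap: 0.328
finger_force: 0.0
```

Call:
drive_tool([
  {"tx":-0.031,"ty":-0.096,"tz":0,"yaw":0,"fingers":30},
  {"tx":-0.031,"ty":-0.096,"tz":0,"yaw":0,"fingers":30},
  {"tx":-0.031,"ty":-0.096,"tz":0,"yaw":0,"fingers":30},
  {"tx":-0.031,"ty":-0.096,"tz":0,"yaw":0,"fingers":30},
  {"tx":-0.031,"ty":-0.096,"tz":0,"yaw":0,"fingers":30},
  {"tx":-0.031,"ty":-0.096,"tz":0,"yaw":0,"fingers":30},
  {"tx":-0.031,"ty":-0.096,"tz":0,"yaw":0,"fingers":30},
  {"tx":-0.031,"ty":-0.096,"tz":0,"yaw":0,"fingers":30},
  {"tx":-0.031,"ty":-0.096,"tz":0,"yaw":0,"fingers":30},
  {"tx":-0.031,"ty":-0.096,"tz":0,"yaw":0,"fingers":30},
  {"tx":-0.031,"ty":-0.096,"tz":0,"yaw":0,"fingers":30},
  {"tx":-0.031,"ty":-0.096,"tz":0,"yaw":0,"fingers":30},
])

```text
t: 2.2
tcp_pos: [0.4227, 0.0144, 0.4046]
tcp_rot: [[-0.988, -0.157, 0.0], [-0.157, 0.988, 0.0], [-0.0, 0.0, -1.0]]
contact_force: [0.3, 0.8, 0.0]
finger_gap: 0.326
finger_force: 0.0
```

Call:
drive_tool([
  {"tx":-0.031,"ty":-0.096,"tz":0,"yaw":0,"fingers":30},
  {"tx":-0.031,"ty":-0.096,"tz":0,"yaw":0,"fingers":30},
  {"tx":0,"ty":0,"tz":0,"yaw":0,"fingers":30},
  {"tx":0,"ty":0,"tz":0,"yaw":0,"fingers":30},
  {"tx":0,"ty":0,"tz":0,"yaw":0,"fingers":30},
])

```text
t: 2.62
tcp_pos: [0.4495, -0.0376, 0.4044]
tcp_rot: [[-0.988, -0.157, -0.001], [-0.157, 0.988, 0.001], [0.001, 0.001, -1.0]]
contact_force: [0.2, 0.2, -0.1]
finger_gap: 0.325
finger_force: 0.0
```

```bash
python3 - <<'E'
from h import *
s=r.get_state(); print(s['t'],s['tcp_pos'],s['q'],inbox(s['tcp_pos']),s['finger_gap'])
snap('wrist','w2.png')
E
```

```text
2.6167 [ 0.44950609 -0.03764633  0.40439272] [-3.52705146e-01 -1.73843628e-01  1.92789503e+00  3.65580180e-04
  1.38862779e+00 -2.08111263e+00] [-0.02082736 -0.00050633] 0.3253012924271373
```

View pics/w2.png

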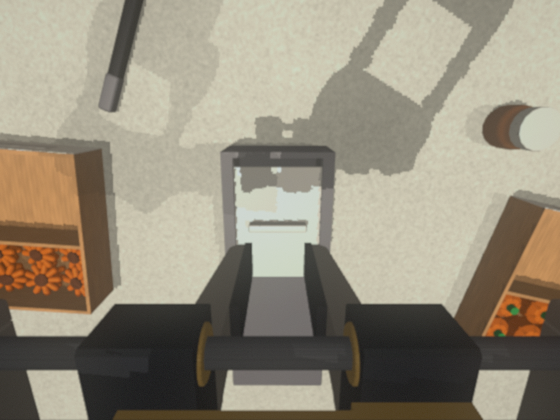

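The wrist picture shows the box square to the tool: near wall's outer top edge at row ~148, columns 222 to 335; rib at row ~222–232, columns 249–307. I'll cross-check these against the fit.

```bash
python3 - <<'E'
from h import *
f='w2.png'
for n,q,z in (('nR',(222,149),.066),('nL',(335,148),.066),('ribtop',(249,222),.074),('ribtop',(307,222),.074),('ribbot',(249,231),.062),('ribbot',(307,231),.062),('wallin',(278,166),.060)): print(n,inbox(ray(f,q,z)).round(4))
E
```

```text
nR [-0.0683 -0.0538]
nL [-0.0694  0.0571]
ribtop [ 0.0047 -0.0284]
ribtop [0.0046 0.031 ]
ribbot [ 0.0191 -0.0297]
ribbot [0.019  0.0324]
wallin [-0.0506  0.0012]
```

Wrist and fit agree to ~3 mm, and the rib's near face sits at x≈5–8 mm, well ahead of the fingers at −10 mm. I'll lower the fingertips to z≈65 mm.

Call:
drive_tool([
  {"tx":0,"ty":0.003,"tz":0.083,"yaw":0,"fingers":30},
  {"tx":0,"ty":0,"tz":0.083,"yaw":0,"fingers":30},
  {"tx":0,"ty":0,"tz":0.083,"yaw":0,"fingers":30},
  {"tx":0,"ty":0,"tz":0.083,"yaw":0,"fingers":30},
  {"tx":0,"ty":0,"tz":0.083,"yaw":0,"fingers":30},
  {"tx":0,"ty":0,"tz":0.05,"yaw":0,"fingers":30},
  {"tx":0,"ty":0,"tz":0.03,"yaw":0,"fingers":30},
  {"tx":0,"ty":0,"tz":0,"yaw":0,"fingers":30},
  {"tx":0,"ty":0,"tz":0,"yaw":0,"fingers":30},
])

```text
t: 3.42
tcp_pos: [0.4497, -0.0366, 0.2567]
tcp_rot: [[-0.987, -0.158, 0.0], [-0.158, 0.987, -0.0], [-0.0, -0.0, -1.0]]
contact_force: [-0.4, 0.4, -0.4]
finger_gap: 0.323
finger_force: 0.0
```

Call:
drive_tool([
  {"tx":-0.03,"ty":0,"tz":0.005,"yaw":0,"fingers":30},
  {"tx":-0.03,"ty":0,"tz":0,"yaw":0,"fingers":30},
  {"tx":-0.03,"ty":0,"tz":0,"yaw":0,"fingers":30},
  {"tx":-0.03,"ty":0,"tz":0,"yaw":0,"fingers":30},
  {"tx":-0.03,"ty":0,"tz":0,"yaw":0,"fingers":30},
  {"tx":-0.03,"ty":0,"tz":0,"yaw":0,"fingers":30},
  {"tx":-0.03,"ty":0,"tz":0,"yaw":0,"fingers":30},
  {"tx":-0.03,"ty":0,"tz":0,"yaw":0,"fingers":30},
  {"tx":-0.03,"ty":0,"tz":0,"yaw":0,"fingers":30},
  {"tx":-0.03,"ty":0,"tz":0,"yaw":0,"fingers":30},
])

```text
t: 4.25
tcp_pos: [0.5395, -0.0229, 0.2546]
tcp_rot: [[-0.988, -0.157, -0.0], [-0.157, 0.988, 0.0], [0.0, 0.0, -1.0]]
contact_force: [-0.1, -0.2, 0.4]
finger_gap: 0.321
finger_force: 0.5
```

Call:
drive_tool([
  {"tx":-0.03,"ty":0,"tz":0,"yaw":0,"fingers":30},
  {"tx":-0.03,"ty":0,"tz":0,"yaw":0,"fingers":30},
  {"tx":-0.03,"ty":0,"tz":0,"yaw":0,"fingers":30},
  {"tx":-0.03,"ty":0,"tz":0,"yaw":0,"fingers":30},
  {"tx":-0.03,"ty":0,"tz":0,"yaw":0,"fingers":30},
  {"tx":-0.03,"ty":0,"tz":0,"yaw":0,"fingers":30},
  {"tx":-0.03,"ty":0,"tz":0,"yaw":0,"fingers":30},
  {"tx":-0.02,"ty":0,"tz":0,"yaw":0,"fingers":30},
  {"tx":-0.01,"ty":0,"tz":0,"yaw":0,"fingers":30},
  {"tx":0,"ty":0,"tz":0,"yaw":0,"fingers":30},
  {"tx":0,"ty":0,"tz":0,"yaw":0,"fingers":30},
])

```text
t: 5.17
tcp_pos: [0.6097, -0.0117, 0.2545]
tcp_rot: [[-0.988, -0.157, -0.0], [-0.157, 0.988, 0.0], [0.0, 0.0, -1.0]]
contact_force: [-0.0, 0.1, 0.1]
finger_gap: 0.325
finger_force: 0.0
```

Call:
drive_tool([
  {"tx":0.03,"ty":0,"tz":0,"yaw":0,"fingers":30},
  {"tx":0,"ty":0,"tz":-0.08,"yaw":0,"fingers":30},
  {"tx":0.06,"ty":0,"tz":-0.08,"yaw":0,"fingers":30},
  {"tx":0.08,"ty":0,"tz":-0.08,"yaw":0,"fingers":30},
  {"tx":0.08,"ty":0,"tz":-0.08,"yaw":0,"fingers":30},
  {"tx":0.08,"ty":0,"tz":-0.08,"yaw":0,"fingers":30},
  {"tx":0.08,"ty":0,"tz":-0.08,"yaw":0,"fingers":91},
  {"tx":0.08,"ty":0,"tz":0,"yaw":0,"fingers":91},
  {"tx":0.08,"ty":0,"tz":0,"yaw":0,"fingers":91},
  {"tx":0,"ty":0,"tz":0,"yaw":0,"fingers":91},
  {"tx":0,"ty":0,"tz":0,"yaw":0,"fingers":91},
  {"tx":0,"ty":0,"tz":0,"yaw":0,"fingers":91},
])

```text
t: 6.17
tcp_pos: [0.441, -0.0386, 0.3988]
tcp_rot: [[-0.988, -0.157, 0.001], [-0.157, 0.988, -0.0], [-0.001, -0.0, -1.0]]
contact_force: [0.6, 0.3, -0.2]
finger_gap: 0.738
finger_force: 0.0
```

```bash
python3 - <<'E'
from h import *
s=r.get_state(); print(s['t'],s['tcp_pos'],inbox(s['tcp_pos']))
snap('wrist','w3.png');snap('scene','s3.png');snap('side','d3.png')
w=cv2.resize(cv2.imread('pics/w3.png'),(440,330)); a=cv2.resize(cv2.imread('pics/s3.png')[125:245,190:310],(400,400)); 
b=cv2.resize(cv2.imread('pics/d3.png')[215:305,220:355],(400,267),interpolation=cv2.INTER_CUBIC)
c=np.zeros((600,800,3),np.uint8); c[:330,:440]=w; c[:360,440:]=cv2.resize(a,(360,360)); c[333:,:400]=b; cv2.imwrite('pics/m3.png',c)
E
```

```text
6.1667 [ 0.44102934 -0.03862875  0.39877186] [-0.02935364 -0.00015553]
```

View pics/m3.png

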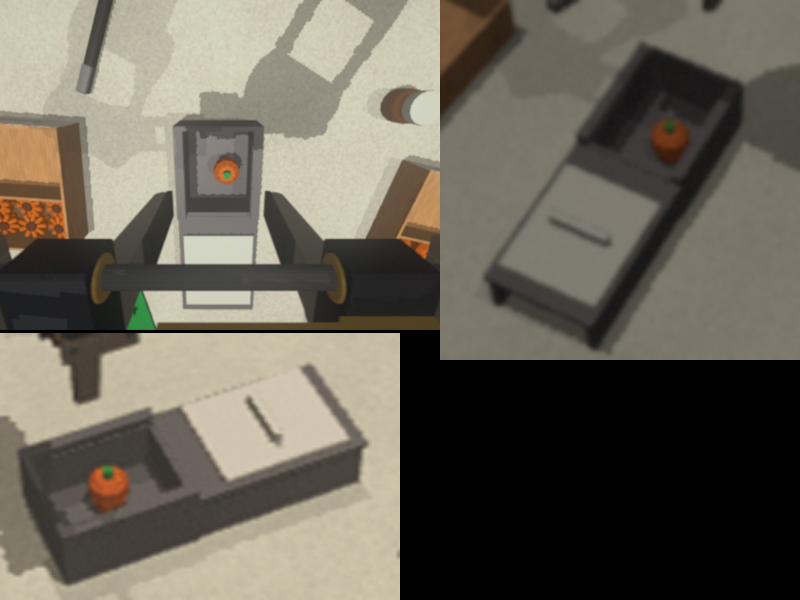

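The lid lies flat on the deck, just clear of the far edge, and the pumpkin stands upright in the bay (wrist tile ~(227,172)). I'll triangulate the pumpkin from its orange and green blobs in all three views.

```bash
python3 - <<'E'
from h import *
from scipy.optimize import least_squares
O=[];G=[]
for f,(u0,u1,v0,v1) in (('w3.png',(255,325,190,250)),('s3.png',(250,285,158,185)),('d3.png',(245,275,250,282))):
    im=cv2.imread('pics/'+f); hsv=cv2.cvtColor(im,cv2.COLOR_BGR2HSV); m=np.zeros(im.shape[:2],bool); m[v0:v1,u0:u1]=1
    o=m&(hsv[...,0]<20)&(hsv[...,1]>140)&(hsv[...,2]>50); g=m&(hsv[...,0]>35)&(hsv[...,0]<85)&(hsv[...,1]>90)
    og=np.argwhere(o|g)[:,::-1]; gg=np.argwhere(g)[:,::-1]
    oc=(og.min(0)+og.max(0))/2; gc=gg.mean(0); print(f,og.min(0),og.max(0),len(og),gc.round(1),len(gg))
    O.append((f,oc)); G.append((f,gc))
    print('  mid@.029',inbox(ray(f,oc,.029)).round(4),'stem@.050',inbox(ray(f,gc,.050)).round(4))
for L in (O,G):
    fn=lambda P:np.concatenate([(proj(f,P)[0]-c) for f,c in L])
    s=least_squares(fn,[.5,0,.03]); print(s.x.round(4),inbox(s.x).round(4),s.fun.round(1))
# lid edge check in wrist
for q in ((233,299),(318,299)): print('lid near corner',inbox(ray('w3.png',q,.06)).round(4))
E
```

```text
w3.png [273 201] [303 233] 762 [288.5 222.4] 65
  mid@.029 [0.0043 0.0128] stem@.050 [0.0035 0.0127]
s3.png [261 165] [272 178] 130 [266.1 166.7] 9
  mid@.029 [0.0051 0.0129] stem@.050 [0.0037 0.0113]
d3.png [250 260] [262 274] 158 [256.  261.2] 10
  mid@.029 [0.0019 0.0088] stem@.050 [0.0035 0.0106]
[ 0.4726 -0.0207  0.0267] [0.0046 0.0127] [-0.2 -0.4  0.   0.3  0.4 -0.7]
[ 0.4718 -0.021   0.0493] [0.0038 0.0125] [-0.3 -0.   0.3  0.3 -0.2 -0.3]
lid near corner [ 0.0921 -0.0496]
lid near corner [0.092  0.0468]
```

The pumpkin is at box (4, 12.5) mm, which fits the limits given, and the lid centre is at x≈154 mm. The fingers only fit along the box's x, so I'll turn 90°.

Call:
drive_tool([
  {"tx":0,"ty":0,"tz":0,"yaw":0.0385,"fingers":56},
  {"tx":0,"ty":0,"tz":0,"yaw":0.0385,"fingers":56},
  {"tx":0,"ty":0,"tz":0,"yaw":0.0385,"fingers":56},
  {"tx":0,"ty":0,"tz":0,"yaw":0.0385,"fingers":56},
  {"tx":0,"ty":0,"tz":0,"yaw":0.0385,"fingers":56},
  {"tx":0,"ty":0,"tz":0,"yaw":0.0385,"fingers":56},
  {"tx":0,"ty":0,"tz":0,"yaw":0.0385,"fingers":56},
  {"tx":0,"ty":0,"tz":0,"yaw":0.0385,"fingers":56},
  {"tx":0,"ty":0,"tz":0,"yaw":0.0385,"fingers":56},
  {"tx":0,"ty":0,"tz":0,"yaw":0.0385,"fingers":56},
  {"tx":0,"ty":0,"tz":0,"yaw":0.0385,"fingers":56},
  {"tx":0,"ty":0,"tz":0,"yaw":0.0385,"fingers":56},
])

```text
t: 7.32
tcp_pos: [0.4414, -0.0385, 0.3985]
tcp_rot: [[-0.268, 0.963, -0.001], [0.963, 0.268, 0.0], [0.0, -0.0, -1.0]]
contact_force: [-0.3, 0.0, -0.6]
finger_gap: 0.605
finger_force: 0.0
```

Call:
drive_tool([
  {"tx":0,"ty":0,"tz":0,"yaw":0.038,"fingers":56},
  {"tx":0.021,"ty":0.056,"tz":0,"yaw":0,"fingers":56},
  {"tx":0.021,"ty":0.056,"tz":0,"yaw":0,"fingers":56},
  {"tx":0,"ty":0,"tz":0,"yaw":0,"fingers":56},
  {"tx":0,"ty":0,"tz":0,"yaw":0,"fingers":56},
  {"tx":0,"ty":0,"tz":0,"yaw":0,"fingers":56},
])

```text
t: 7.82
tcp_pos: [0.4719, -0.021, 0.3984]
tcp_rot: [[-0.158, 0.988, -0.001], [0.988, 0.158, -0.0], [0.0, -0.001, -1.0]]
contact_force: [-0.5, 0.2, 0.1]
finger_gap: 0.609
finger_force: 0.0
```

Call:
drive_tool([
  {"tx":0,"ty":0,"tz":0.083,"yaw":0,"fingers":56},
  {"tx":0,"ty":0,"tz":0.083,"yaw":0,"fingers":56},
  {"tx":0,"ty":0,"tz":0.083,"yaw":0,"fingers":56},
  {"tx":0,"ty":0,"tz":0.083,"yaw":0,"fingers":56},
  {"tx":0,"ty":0,"tz":0.083,"yaw":0,"fingers":56},
  {"tx":0,"ty":0,"tz":0.083,"yaw":0,"fingers":56},
  {"tx":0,"ty":0,"tz":0.05,"yaw":0,"fingers":56},
  {"tx":0,"ty":0,"tz":0.05,"yaw":0,"fingers":56},
  {"tx":0,"ty":0,"tz":0.03,"yaw":0,"fingers":56},
  {"tx":0,"ty":0,"tz":0.02,"yaw":0,"fingers":56},
  {"tx":0,"ty":0,"tz":0,"yaw":0,"fingers":56},
  {"tx":0,"ty":0,"tz":0,"yaw":0,"fingers":56},
])

```text
t: 8.82
tcp_pos: [0.4721, -0.0211, 0.2047]
tcp_rot: [[-0.157, 0.988, 0.0], [0.988, 0.157, -0.0], [-0.0, 0.0, -1.0]]
contact_force: [-0.2, -0.3, 0.4]
finger_gap: 0.611
finger_force: 0.0
```

Call:
drive_tool([
  {"tx":0,"ty":0,"tz":0,"yaw":0,"fingers":25},
  {"tx":0,"ty":0,"tz":0,"yaw":0,"fingers":25},
  {"tx":0,"ty":0,"tz":0,"yaw":0,"fingers":25},
  {"tx":0,"ty":0,"tz":0,"yaw":0,"fingers":25},
  {"tx":0,"ty":0,"tz":0,"yaw":0,"fingers":25},
  {"tx":0,"ty":0,"tz":0,"yaw":0,"fingers":25},
  {"tx":0,"ty":0,"tz":0,"yaw":0,"fingers":25},
  {"tx":0,"ty":0,"tz":0,"yaw":0,"fingers":25},
], newtons=8)

```text
t: 9.48
tcp_pos: [0.4724, -0.021, 0.2049]
tcp_rot: [[-0.157, 0.988, 0.001], [0.988, 0.157, -0.0], [-0.0, 0.001, -1.0]]
contact_force: [-1.8, 0.1, 6.2]
finger_gap: 0.386
finger_force: 8.0
```

The gap of 35.5 mm matches the pumpkin, so it is held. Lifting.

Call:
drive_tool([
  {"tx":0,"ty":0,"tz":-0.02,"yaw":0,"fingers":25},
  {"tx":0,"ty":0,"tz":-0.05,"yaw":0,"fingers":25},
  {"tx":0,"ty":0,"tz":-0.06,"yaw":0,"fingers":25},
  {"tx":0,"ty":0,"tz":-0.06,"yaw":0,"fingers":25},
  {"tx":0,"ty":0,"tz":-0.06,"yaw":0,"fingers":25},
  {"tx":0,"ty":0,"tz":-0.06,"yaw":0,"fingers":25},
  {"tx":0,"ty":0,"tz":-0.06,"yaw":0,"fingers":25},
  {"tx":0,"ty":0,"tz":-0.06,"yaw":0,"fingers":25},
  {"tx":0,"ty":0,"tz":-0.06,"yaw":0,"fingers":25},
  {"tx":0,"ty":0,"tz":0,"yaw":0,"fingers":25},
  {"tx":0,"ty":0,"tz":0,"yaw":0,"fingers":25},
  {"tx":0,"ty":0,"tz":0,"yaw":0,"fingers":25},
])

```text
t: 10.48
tcp_pos: [0.4715, -0.0207, 0.3501]
tcp_rot: [[-0.157, 0.988, -0.002], [0.988, 0.157, 0.001], [0.001, -0.002, -1.0]]
contact_force: [-0.5, 0.4, -0.2]
finger_gap: 0.383
finger_force: 8.0
```

```bash
python3 - <<'E'
from h import *
s=r.get_state(); print(s['t'],s['tcp_pos'],s['q'],s['contact_force'],s['finger_gap'],s['finger_force'])
snap('side','d4.png')
im=cv2.imread('pics/d4.png')
p=s['tcp_pos']-[0,0,r.hold_point_z]; q=proj('d4.png',p)[0].astype(int); print(p,q)
a=im[q[1]-50:q[1]+50,q[0]-65:q[0]+65]; cv2.imwrite('pics/c4.png',cv2.resize(a,(520,400),interpolation=cv2.INTER_CUBIC))
E
```

```text
10.4833 [ 0.47153657 -0.02074938  0.35006603] [-3.00818274e-01 -6.28786494e-02  1.93763092e+00 -3.65001089e-06
  1.26874735e+00 -4.58483809e-01] [-0.48018699  0.38444504 -0.19092067] 0.38282345246137 7.999964322661981
[ 0.47153657 -0.02074938  0.17866603] [253 226]
```

View pics/c4.png

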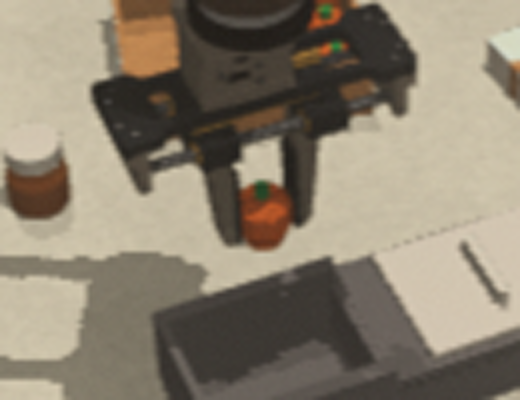

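The pumpkin is held upright between the pads (~(265,215)), clear above the box. I'll turn to the carton's y and carry it over.

Call:
drive_tool([
  {"tx":0,"ty":0,"tz":0,"yaw":-0.0385,"fingers":25},
  {"tx":0,"ty":0,"tz":0,"yaw":-0.0385,"fingers":25},
  {"tx":0,"ty":0,"tz":0,"yaw":-0.0385,"fingers":25},
  {"tx":0,"ty":0,"tz":0,"yaw":-0.0385,"fingers":25},
  {"tx":0,"ty":0,"tz":0,"yaw":-0.0385,"fingers":25},
  {"tx":0,"ty":0,"tz":0,"yaw":-0.0385,"fingers":25},
  {"tx":0,"ty":0,"tz":0,"yaw":-0.0385,"fingers":25},
  {"tx":0,"ty":0,"tz":0,"yaw":-0.0385,"fingers":25},
  {"tx":0,"ty":0,"tz":0,"yaw":-0.0385,"fingers":25},
  {"tx":0,"ty":0,"tz":0,"yaw":-0.0385,"fingers":25},
  {"tx":0,"ty":0,"tz":0,"yaw":-0.0385,"fingers":25},
])

```text
t: 11.45
tcp_pos: [0.4715, -0.0208, 0.3496]
tcp_rot: [[-0.997, 0.077, -0.003], [0.077, 0.997, 0.001], [0.003, 0.001, -1.0]]
contact_force: [0.6, 0.3, 0.1]
finger_gap: 0.386
finger_force: 8.0
```

Call:
drive_tool([
  {"tx":0.006,"ty":0.06,"tz":0,"yaw":0,"fingers":25},
  {"tx":0.006,"ty":0.08,"tz":0,"yaw":0,"fingers":25},
  {"tx":0.006,"ty":0.08,"tz":0,"yaw":0,"fingers":25},
  {"tx":0.006,"ty":0.08,"tz":0,"yaw":0,"fingers":25},
  {"tx":0.006,"ty":0.08,"tz":0,"yaw":0,"fingers":25},
  {"tx":0.006,"ty":0.08,"tz":0,"yaw":0,"fingers":25},
  {"tx":0.006,"ty":0.08,"tz":0,"yaw":0,"fingers":25},
  {"tx":0.006,"ty":0.08,"tz":0,"yaw":0,"fingers":25},
  {"tx":0.006,"ty":0.08,"tz":0,"yaw":0,"fingers":25},
  {"tx":0.006,"ty":0.08,"tz":0,"yaw":0,"fingers":25},
  {"tx":0.006,"ty":0.08,"tz":0,"yaw":0,"fingers":25},
  {"tx":0.006,"ty":0.08,"tz":0,"yaw":0,"fingers":25},
])

```text
t: 12.45
tcp_pos: [0.4731, 0.263, 0.3495]
tcp_rot: [[-0.997, 0.083, -0.003], [0.083, 0.997, -0.001], [0.003, -0.001, -1.0]]
contact_force: [0.5, -0.3, 0.5]
finger_gap: 0.385
finger_force: 8.0
```

Call:
drive_tool([
  {"tx":0.006,"ty":0.08,"tz":0,"yaw":0,"fingers":25},
  {"tx":0.006,"ty":0.08,"tz":0,"yaw":0,"fingers":25},
  {"tx":0,"ty":0.03,"tz":0,"yaw":0,"fingers":25},
  {"tx":0,"ty":0,"tz":0,"yaw":0,"fingers":25},
  {"tx":0,"ty":0,"tz":0,"yaw":0,"fingers":25},
  {"tx":0,"ty":0,"tz":0,"yaw":0,"fingers":25},
])

```text
t: 12.95
tcp_pos: [0.4749, 0.318, 0.3506]
tcp_rot: [[-0.997, 0.083, -0.001], [0.083, 0.997, -0.001], [0.001, -0.001, -1.0]]
contact_force: [0.2, 0.4, -0.5]
finger_gap: 0.382
finger_force: 8.0
```

Call:
drive_tool([
  {"tx":0,"ty":0,"tz":0.08,"yaw":0,"fingers":25},
  {"tx":0,"ty":0,"tz":0.08,"yaw":0,"fingers":25},
  {"tx":0,"ty":0,"tz":0.08,"yaw":0,"fingers":25},
  {"tx":0,"ty":0,"tz":0.08,"yaw":0,"fingers":25},
  {"tx":0,"ty":0,"tz":0.08,"yaw":0,"fingers":25},
  {"tx":0,"ty":0,"tz":0.04,"yaw":0,"fingers":25},
  {"tx":0,"ty":0,"tz":0.03,"yaw":0,"fingers":25},
  {"tx":0,"ty":0,"tz":0.008,"yaw":0,"fingers":25},
  {"tx":0,"ty":0,"tz":0,"yaw":0,"fingers":25},
  {"tx":0,"ty":0,"tz":0,"yaw":0,"fingers":25},
])

```text
t: 13.78
tcp_pos: [0.4756, 0.3191, 0.2092]
tcp_rot: [[-0.997, 0.083, 0.002], [0.083, 0.997, 0.001], [-0.002, 0.001, -1.0]]
contact_force: [-0.5, 0.0, -0.8]
finger_gap: 0.383
finger_force: 8.0
```

Call:
drive_tool([
  {"tx":0,"ty":0,"tz":0.007,"yaw":0,"fingers":25},
  {"tx":0,"ty":0,"tz":0.006,"yaw":0,"fingers":25},
  {"tx":0,"ty":0,"tz":0.005,"yaw":0,"fingers":25},
  {"tx":0,"ty":0,"tz":0,"yaw":0,"fingers":25},
  {"tx":0,"ty":0,"tz":0,"yaw":0,"fingers":25},
])

```text
t: 14.2
tcp_pos: [0.4752, 0.3192, 0.203]
tcp_rot: [[-0.997, 0.083, 0.001], [0.083, 0.997, 0.0], [-0.001, 0.0, -1.0]]
contact_force: [0.7, 0.2, 1.2]
finger_gap: 0.386
finger_force: 8.0
```

Call:
drive_tool([
  {"tx":0,"ty":0,"tz":0.004,"yaw":0,"fingers":25},
  {"tx":0,"ty":0,"tz":0,"yaw":0,"fingers":25},
  {"tx":0,"ty":0,"tz":0,"yaw":0,"fingers":25},
])

```text
t: 14.45
tcp_pos: [0.4753, 0.3192, 0.2026]
tcp_rot: [[-0.997, 0.082, 0.001], [0.082, 0.997, 0.0], [-0.001, 0.0, -1.0]]
contact_force: [-2.1, -1.2, 8.0]
finger_gap: 0.383
finger_force: 8.0
```

The pumpkin is touching the floor (8 N up). I'll ease off 1 mm, open partway (the fingers fit within the carton) and rise.

Call:
drive_tool([
  {"tx":0,"ty":0,"tz":-0.003,"yaw":0,"fingers":25},
  {"tx":0,"ty":0,"tz":0,"yaw":0,"fingers":58},
  {"tx":0,"ty":0,"tz":0,"yaw":0,"fingers":58},
  {"tx":0,"ty":0,"tz":0,"yaw":0,"fingers":58},
  {"tx":0,"ty":0,"tz":0,"yaw":0,"fingers":58},
  {"tx":0,"ty":0,"tz":0,"yaw":0,"fingers":58},
  {"tx":0,"ty":0,"tz":0,"yaw":0,"fingers":58},
])

```text
t: 15.03
tcp_pos: [0.4748, 0.319, 0.2021]
tcp_rot: [[-0.997, 0.083, -0.0], [0.083, 0.997, -0.0], [0.0, -0.0, -1.0]]
contact_force: [-0.1, 0.1, -0.4]
finger_gap: 0.635
finger_force: 0.0
```

Call:
drive_tool([
  {"tx":0,"ty":0,"tz":-0.03,"yaw":0,"fingers":58},
  {"tx":0,"ty":0,"tz":-0.06,"yaw":0,"fingers":58},
  {"tx":0,"ty":0,"tz":-0.08,"yaw":0,"fingers":58},
  {"tx":0,"ty":0,"tz":-0.08,"yaw":0,"fingers":58},
  {"tx":0,"ty":0,"tz":-0.08,"yaw":0,"fingers":58},
  {"tx":0,"ty":0,"tz":-0.08,"yaw":0,"fingers":58},
  {"tx":0.05,"ty":0,"tz":-0.08,"yaw":0,"fingers":58},
  {"tx":0.05,"ty":0,"tz":-0.08,"yaw":0,"fingers":58},
  {"tx":0.05,"ty":0,"tz":-0.05,"yaw":0,"fingers":58},
  {"tx":0,"ty":0,"tz":0,"yaw":0,"fingers":58},
  {"tx":0,"ty":0,"tz":0,"yaw":0,"fingers":58},
  {"tx":0,"ty":0,"tz":0,"yaw":0,"fingers":58},
])

```text
t: 16.03
tcp_pos: [0.4302, 0.3226, 0.3874]
tcp_rot: [[-0.997, 0.083, -0.001], [0.083, 0.997, -0.001], [0.001, -0.001, -1.0]]
contact_force: [-0.4, 0.2, 0.2]
finger_gap: 0.633
finger_force: 0.0
```

```bash
python3 - <<'E'
from h import *
s=r.get_state(); print(s['t'],s['tcp_pos'],s['contact_force'],s['finger_gap'])
snap('wrist','w5.png');snap('scene','s5.png');snap('side','d5.png')
c=np.zeros((600,800,3),np.uint8); c[:330,:440]=cv2.resize(cv2.imread('pics/w5.png'),(440,330))
c[:345,440:]=cv2.resize(cv2.imread('pics/s5.png')[110:310,200:410],(360,345)); c[345:,:400]=cv2.resize(cv2.imread('pics/d5.png')[150:300,190:390],(400,255),interpolation=cv2.INTER_AREA)
cv2.imwrite('pics/m5.png',c)
E
```

```text
16.0333 [0.43016039 0.32256495 0.38742819] [-0.36465766  0.20572744  0.18506314] 0.6331016301825356
```

View pics/m5.png

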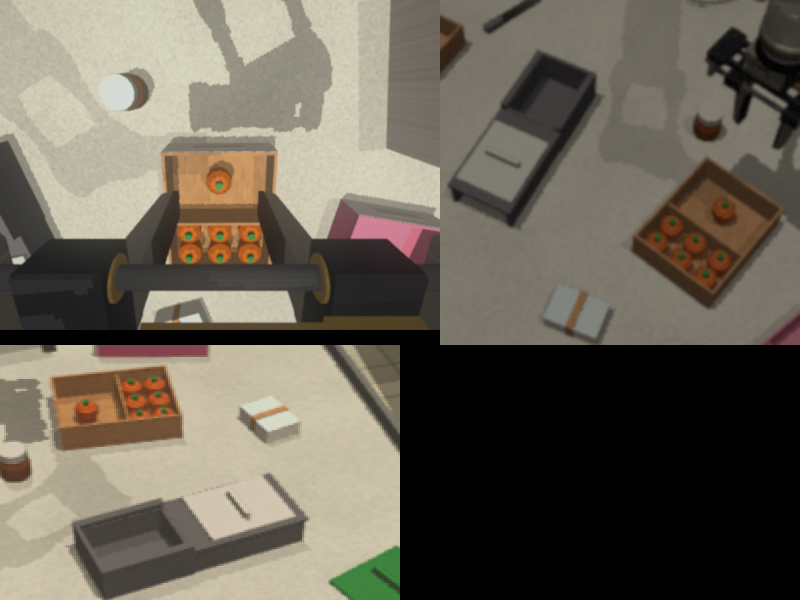

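The pumpkin stands upright near the middle of the carton's near half. The lid is flat on the deck, and the jar, marker and cards look undisturbed.

```bash
python3 -c "
from cell import order; print(order.close_job())"
```

```text
the job is handed in; nothing more can be done
None
```

I handed the job in at about 16 s; the last pictures show the lid flat on the deck, the topper upright in the near half of the pumpkin carton, and the jar, marker and cards apparently undisturbed, but `close_job` returned no verdict.

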